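# Feel out the shuttered well of a dry-block calibrator with a spring-tipped probe

## Robot

A 6-joint arm with a two-finger parallel gripper is mounted at the origin on a cart in front of the work surface, level with it; the furniture and walls round the work are solid. World frame = base frame: x ahead of the robot, y to its left, z up, the work surface at z = 0. Lengths are in m, angles in degrees, forces in N, time in s.
With the tool pointing down it reaches from about 0.25 to 0.725 m from the base axis. Payload 9.7 kg.
Tool frame: the origin (TCP) lies at the very end of the fingers, on their centre line; the grasp point (between the pads) lies 19 mm behind it; z points along the fingers, y is the line along which they close (so a half turn about z gives the same grasp; the last joint's range is limited). The gripper opens to 85 mm and grips with 20 to 120 N. Pads are 22 mm wide; open, the fingers measure 114 mm over their backs; the gripper's body (76 mm by 85 mm) begins 54 mm behind the grasp point. The pads swing forward as they close: fully open they stand 13 mm farther back than shut.
Start: joints at [-77.063, 4.979, 10.078, 95.1, 0, 90], TCP at [0.123, -0.536, 0.231] pointing down, gripper open.
Joint ranges: [-179.16, 179.16], [-48.56, 103.87], [-65.8, 70.77], [-126.05, 130.52], [-82.76, 87.17], [-180, 180]. Speed limits (degrees/s): [127.2, 127.2, 147.25, 180, 180, 180].

## Interface

Orientations are given as [roll, pitch, yaw] about the fixed x, y, z axes, in that order (R = Rz(yaw) Ry(pitch) Rx(roll)).
In Python, from workcell import bot gives the robot as it stands.
- The arm moves only by the tool arm_command, never from a script. Its argument "series" is a list of rows, each a list of 4 numbers: the shift along the tool's x, y, z in m, then the turn about the tool's z in rad. A call has exactly 5 rows; each row is the pose to reach, as a shift and turn from the pose commanded when the call began, along the tool's axes at that moment; what a row does not reach only later rows make up. A row lasts 1/10 s, in which the tool goes at most 50 mm and 8.59 degrees, less where a joint would pass 70% of its speed; a pose out of reach is approached as far as the arm can. A call with a gripper value outside its range is refused whole. "hand" is the finger opening in m, from 0 to 0.0854, set as the call begins (left out, the last holds). The fingers move at their own pace and stop on an object; "grip_force" is the grip in N (left out, the last holds). Time passes only in rows, so rows that repeat a pose let the fingers close, or fill a call up. It gives the time, the measured TCP pose, the force, the opening and the grip force at its end, in the units of the state.
- bot.get_obs(): the state, without advancing time (a new reading comes with each control period).
- bot.camera(name): name is "scene" or "top" or "wrist"; returns a dict with "color" (400x640x3 uint8, blue, green, red), "camera_matrix" (3x3 intrinsics, pixels), "dist_coeffs" ([k1, k2, p1, p2, k3] as OpenCV has them; the pictures are not rectified), "xyz" and "orientation" of the camera in the world; the wrist camera has in their place "T_tool_cam" (4x4, takes a point from camera to tool coordinates, whose origin is the TCP and whose axes are the flange's). Camera axes: x right, y up, looking along -z (the intrinsics and any distortion apply to the point x, -y, -z); pixel columns grow to the right and rows downward; lengths in m; the calibration is good to about 2 mm. A picture is of the moment at which its call begins: read the wrist's pose just before it. There is no depth.
- bot.job_done(): hands the job in; it is judged then, once.
Trained networks look in the newest picture that a camera, given by its name, has taken for a name from the list of things; names that differ only in an ending like _2 or _b are one class to them, and where a whole thing is asked for, a point or a joint stands for the part that bears it (a point fixed in the world has none). Each returns a list of dicts, best first, with "confidence" (0 to 1); they miss things now and then, are a little off and sometimes report something else, mostly with a low value. They report only what shows in the picture. A call takes as long as a camera call. They do not tell look-alikes from the thing itself.
- bot.find_in(camera, target): "location" ([column, row] in pixels, amid what is visible of it).
- bot.mark_of(camera, target): "location" ([column, row] in pixels: a listed point, or the origin of a listed thing).
The state is a dict: "time": time; "q": joint angles; "qd": joint speeds; "joint_efforts": joint torques, N m; "ee_pos": TCP position; "tcp_rot": TCP orientation; "wrist_force": force on the tool from outside, world axes, zero at the start; "torque": the same for the moment, N m; "opening": finger opening in m; "grasp_force": force on a finger pad.
Only numpy, scipy, OpenCV 4.12 (cv2) and the standard library are available. Lean on these libraries where they do the work, as an engineer would, in place of code of your own. Each camera call takes 0.05 s, during which the arm holds its last target. There are 200 camera calls.

## Task

Take the upright probe out of its rest and set its tip gently on the floor of the long slot in the calibrator's cover plate, at either end of the slot. Slide it along the slot, pressing only lightly on its spring tip, until the tip drops into the shuttered well hidden in the slot floor, then push the probe straight down until its collar sits flush on the cover plate and let go. Never force it hard against the calibrator, and leave the tape roll, the stopper and the eraser where they are.

Things in the scene. Friction and masses are not known exactly. Their poses are not given: they have to be found in the camera images.
- dry_block: Calibrator: low grey box, 80 (x) x 200 (y) x 50 mm high, fixed to the table, topped by a flat aluminium cover plate 5 mm thick. Origin: centre of its underside; z up, y along its length. A straight slot, 12 mm wide and 96 mm long with closed ends (y = -48 to +48 mm), runs along y in the middle of the cover plate.
- slot_centre (a point): Centre of the slot's mouth, level with the cover plate's upper face, 50 mm above the calibrator's origin. The slot is 5 mm deep: its floor is flat dark steel 45 mm above the calibrator's origin, rigid except at the well.
- slot_end (a point): Slot floor on the centreline, 41 mm from the slot's middle towards the calibrator's +y. On the centreline of the floor is one round well, 11 mm wide with 1 mm chamfer, closed flush by a spring shutter of the same steel, practically invisible. It may lie anywhere from y = -26 to +26 mm: find it by feel. The shutter yields at 0.35 N and takes 0.8 N fully down (30 mm).
- probe_rest: Probe rest: plain grey block 56 x 56 mm, 45 mm high, on a 70 x 70 mm foot plate, fixed to the table. Origin: centre of its underside. Probe starts upright in the 12.5 mm hole in its top, collar lying on the top face; stem reaches 32 mm down.
- probe_centre (a point): Centre of the probe's handle, where it is gripped. The probe (about 0.2 kg) stands upright: black square handle 20 x 20 mm (sides along this point's x and y), from 22 mm below to 24 mm above this point, with a 3 mm high round button on top; below it a round steel collar, 26 mm in diameter, 6 mm thick, its underside 28 mm below this point; below that the sprung stem.
- probe_collar (a point): Centre of the underside of the probe's collar; z along the probe's axis, up towards the handle. This face comes to lie on the cover plate. In the well the stem stays fully out and the probe's own weight holds the shutter down.
- probe_tip (a point): Lowest point of the probe's stem: 8 mm in diameter, ball end, 32 mm below the collar's underside when relaxed. The stem is sprung and slides up into the handle by at most 12 mm: it yields at 1.5 N and takes 0.25 N more per mm (3 N at 6 mm, 4.5 N at 12 mm); beyond that it is rigid. When it drops into the well, its side meets the well's wall.
- tape_roll: Bystander: roll of blue tape lying flat, 64 mm in diameter, 18 mm high, loose. Origin: centre of its underside.
- stopper: Bystander: cork stopper, 34 mm in diameter, 28 mm high, loose. Origin: centre of its underside.
- eraser: Bystander: eraser, 21 x 45 x 13 mm, loose. Origin: centre of its underside.
Mind the look-alikes: they are no part of the job. What is shaped like the part that bears probe_centre but green is not meant.

How it is judged (in metres and radians):
On the way:
1. the probe's tip rests on the slot floor near either end of the slot (beyond 33 mm from its middle) (z of probe_tip in the frame of dry_block between 0.042 and 0.0465 m and x of probe_tip in the frame of dry_block between -0.007 and 0.007 m and contact force between probe and dry_block above 0.3 N and (y of probe_tip in the frame of dry_block between 0.033 and 0.05 m or y of probe_tip in the frame of dry_block between -0.05 and -0.033 m)), for 0.1 s.
At the end, for the whole second after the job is handed in: The probe stands upright (within 0.08 rad) in the well, its collar down on the cover plate (within 2 mm), its tip at least 24 mm below the slot floor, released and at rest (z of probe_tip in the frame of dry_block below 0.021 m and z of probe_collar in the frame of dry_block between 0.047 and 0.052 m and x of probe_collar in the frame of dry_block between -0.006 and 0.006 m and y of probe_collar in the frame of dry_block between -0.034 and 0.034 m and angle between probe_collar's own z axis and vertical below 0.08 rad and linear speed of probe below 0.02 m/s); the robot touches nothing.
It fails at once if the probe is forced against the calibrator with more than 30 N (contact force between probe and dry_block above 30 N).
It fails at once if a bystander (tape roll, stopper, eraser) is moved more than 20 mm (distance of any of tape_roll, stopper, eraser from where it was at the start of the episode above 0.02 m).
It also fails if it takes over 51 s, if anything falls off the work surface, if the arm or the gripper's body presses on something with over 40 N, if the wrist force passes 120 N, or if a joint passes its speed limit or range.

## Working session

There is one attempt and no reset: what is moved stays moved. The work goes in short steps, Python scripts to look and compute and a tool call to move; the robot and the scene stay as the last step left them, time stands still between calls to the robot, and variables do not carry over. Pictures are saved under pics/ and viewed, at most 10 in all, crops included, and the job is handed in when it is done.

Besides the shell and the picture viewer there is one more tool, called after "Emit:" as name(argument=value, ...), one argument or row to a line, values as JSON. arm_command: Moves the arm, as the interface text tells. Its arguments: {"type":"object","properties":{"series":{"type":"array"},"hand":{"type":"number"},"grip_force":{"type":"number"}},"required":["series"]}

```bash
mkdir -p pics
cat > h.py <<'E'
import numpy as np, cv2
from scipy.spatial.transform import Rotation as R
from workcell import bot
def campose(c,obs):
    if "T_tool_cam" in c:
        T=np.eye(4);T[:3,:3]=R.from_euler('xyz',obs['tcp_rot'],degrees=True).as_matrix();T[:3,3]=obs['ee_pos']
        T=T@np.array(c["T_tool_cam"]);return T[:3,:3],T[:3,3]
    o=np.array(c['orientation'],float)
    Rm=o if o.shape==(3,3) else R.from_euler('xyz',o,degrees=True).as_matrix()
    return Rm,np.array(c['xyz'])
def ray(c,obs,px):
    Rm,t=campose(c,obs)
    u=cv2.undistortPoints(np.array([[px]],float),np.array(c['camera_matrix'],float),np.array(c['dist_coeffs'],float))[0,0]
    return t,Rm@np.array([u[0],-u[1],-1.])
def at_z(c,obs,px,z):
    t,d=ray(c,obs,px);return t+d*(z-t[2])/d[2]
def proj(c,obs,P):
    Rm,t=campose(c,obs);p=(np.atleast_2d(P)-t)@Rm;p=p*[1,-1,-1]
    return cv2.projectPoints(p,np.zeros(3),np.zeros(3),np.array(c['camera_matrix'],float),np.array(c['dist_coeffs'],float))[0][:,0]
E
python3 - <<'E'
from h import *
o=bot.get_obs();print(o)
Z=dict(dry_block=0,slot_centre=.05,slot_end=.045,probe_rest=0,probe_centre=.073,tape_roll=0,stopper=0,eraser=0)
for n in("top","scene"):
    c=bot.camera(n);cv2.imwrite(f"pics/{n}0.png",c['color']);print(n,c['xyz'],c['orientation'])
    for k,z in Z.items():
        for m in bot.mark_of(n,k)[:4]:print(k,np.round(m['location']),round(m['confidence'],2),at_z(c,o,m['location'],z).round(4))
E
```

```text
{'time': 0.0, 'q': array([-7.70608533e+01,  5.01151850e+00,  1.00358643e+01,  9.50997098e+01,
        1.21666706e-03,  9.00002330e+01]), 'qd': array([ 0.05195707,  0.0168947 ,  0.0893185 , -0.04553637, -0.00773877,
        0.06426465]), 'joint_efforts': array([ 1.93387139e-03, -5.20400441e+01,  4.64797926e+01,  1.66661519e-02,
        1.80669863e-04, -3.25037286e-05]), 'ee_pos': array([ 0.12311014, -0.53581743,  0.23059168]), 'tcp_rot': array([-1.79924636e+02, -1.21635950e-03,  1.29389121e+01]), 'wrist_force': array([ 0.00590597, -0.49007735,  0.13069758]), 'torque': array([-0.01341623, -0.00602732,  0.07581348]), 'grasp_force': 0.0, 'opening': 0.08551347365608684}
top [0.50390644 0.08361193 1.28939215] [  4.53058943  -0.10661569 -88.43850624]
dry_block [399. 227.] 0.58 [ 0.5103 -0.1532  0.    ]
slot_centre [401. 222.] 0.68 [ 0.524  -0.1504  0.05  ]
slot_end [385. 227.] 0.91 [ 0.5089 -0.1071  0.045 ]
probe_rest [315. 213.] 0.66 [0.5437 0.0846 0.    ]
probe_centre [311. 209.] 0.65 [0.5517 0.0944 0.073 ]
probe_centre [275. 205.] 0.6 [0.5602 0.1907 0.073 ]
probe_centre [307. 245.] 0.59 
[... 178 characters left out ...]

stopper [361. 166.] 0.5 [ 0.6785 -0.0434  0.    ]
eraser [233. 232.] 0.63 [0.4837 0.3129 0.    ]
scene [0.09952849 0.55544678 0.6674632 ] [  50.09030693   -0.28151706 -134.44211648]
dry_block [411. 200.] 0.66 [ 0.5178 -0.1575  0.    ]
slot_centre [412. 185.] 0.75 [ 0.5164 -0.1515  0.05  ]
slot_end [403. 199.] 0.82 [ 0.505  -0.1023  0.045 ]
probe_rest [325. 244.] 0.86 [0.5575 0.0856 0.    ]
probe_centre [356. 252.] 0.91 [0.4529 0.1107 0.073 ]
probe_centre [285. 246.] 0.81 [0.5542 0.1945 0.073 ]
probe_centre [325. 215.] 0.72 [0.5632 0.081  0.073 ]
tape_roll [254. 226.] 0.73 [0.7043 0.1579 0.    ]
stopper [325. 188.] 0.63 [ 0.6894 -0.0455  0.    ]
eraser [261. 334.] 0.84 [0.4809 0.3189 0.    ]
```

View pics/top0.png

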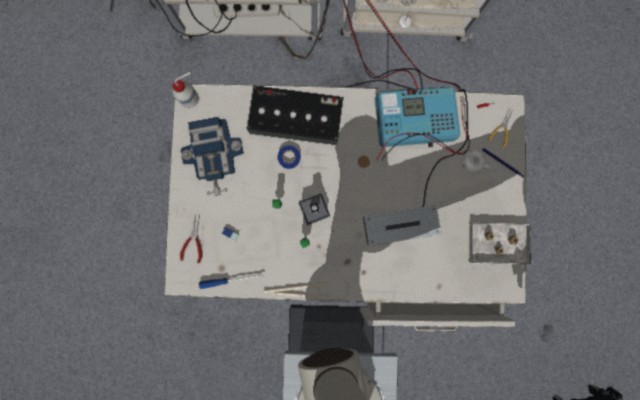

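View pics/scene0.png

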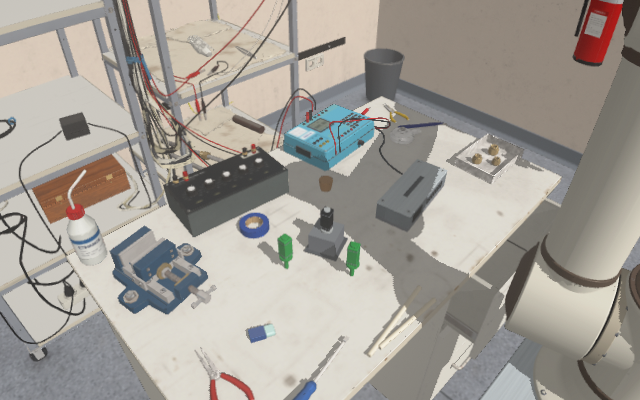

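Candidates for the probe:
- Black handle in the grey rest: top (314,208), scene (327,215).
- Green copy: top (277,204), scene (285,246).
- Green copy: top (305,243), scene (354,256).

I choose the black one. I'll move above it and confirm with the wrist camera.

Emit:
arm_command(
  series=[
    [0.035, -0.036, -0.003],
    [0.07, -0.072, -0.006],
    [0.104, -0.107, -0.01],
    [0.139, -0.143, -0.014],
    [0.17, -0.175, -0.02],
  ],
)

```text
$.series[0]: bad value
```

Run:
```python
from h import *
c=bot.camera("wrist");print(np.array(c['T_tool_cam']).round(4),c['camera_matrix'],c['dist_coeffs'],bot.get_obs()['time'],bot.get_obs()['ee_pos'])
```

```text
[[-1.400e-03  9.624e-01  2.717e-01  6.820e-02]
 [ 1.000e+00  1.200e-03  9.000e-04  6.000e-04]
 [ 5.000e-04  2.717e-01 -9.624e-01 -1.412e-01]
 [ 0.000e+00  0.000e+00  0.000e+00  1.000e+00]] [[339.09012414   0.         319.62607429]
 [  0.         339.09012414 197.07933339]
 [  0.           0.           1.        ]] [-0.02360901  0.          0.          0.          0.        ] 0.95 [ 0.12313567 -0.53604132  0.23129967]
```

Emit:
arm_command(
  series=[
    [0.036, -0.033, 0, 0],
    [0.072, -0.066, 0, 0],
    [0.108, -0.099, 0, 0],
    [0.144, -0.132, 0, 0],
    [0.18, -0.165, 0, 0],
  ],
)

```text
time: 1.45
ee_pos: [0.2622, -0.3333, 0.2314]
tcp_rot: [180.0, -0.0, 12.9]
wrist_force: [0.6, -0.4, 0.2]
opening: 0.0855
grasp_force: 0.0
```

Emit:
arm_command(
  series=[
    [0.036, -0.033, 0, 0],
    [0.072, -0.066, 0, 0],
    [0.108, -0.099, 0, 0],
    [0.144, -0.132, 0, 0],
    [0.18, -0.165, 0, 0],
  ],
)

```text
time: 1.95
ee_pos: [0.4009, -0.1319, 0.2317]
tcp_rot: [180.0, -0.1, 12.9]
wrist_force: [2.1, -1.4, -0.1]
opening: 0.0854
grasp_force: 0.0
```

Emit:
arm_command(
  series=[
    [0.036, -0.033, 0, 0],
    [0.072, -0.066, 0, 0],
    [0.108, -0.099, 0, 0],
    [0.144, -0.132, 0, 0],
    [0.18, -0.165, 0, 0],
  ],
)

```text
time: 2.45
ee_pos: [0.5394, 0.0694, 0.2314]
tcp_rot: [180.0, -0.0, 13.0]
wrist_force: [1.3, -0.6, 0.4]
opening: 0.0853
grasp_force: 0.0
```

Emit:
arm_command(
  series=[
    [0.019, -0.017, 0, 0],
    [0.019, -0.017, 0, 0],
    [0.019, -0.017, 0, 0],
    [0.019, -0.017, 0, 0],
    [0.019, -0.017, 0, 0],
  ],
)

```text
time: 2.95
ee_pos: [0.553, 0.0871, 0.2318]
tcp_rot: [180.0, -0.0, 12.9]
wrist_force: [0.1, -0.3, -0.9]
opening: 0.0854
grasp_force: 0.0
```

Run:
```python
from h import *
o=bot.get_obs();c=bot.camera("wrist");cv2.imwrite("pics/w1.png",c['color']);print(o['time'],o['ee_pos'],o['tcp_rot'],o['wrist_force'],o['qd'].round(2))
for k,z in dict(probe_centre=.073,probe_rest=0,probe_collar=.045).items():
    for m in bot.mark_of("wrist",k)[:4]:print(k,np.round(m['location']),round(m['confidence'],2),at_z(c,o,m['location'],z).round(4))
```

```text
2.95 [0.55295918 0.08713146 0.23181366] [ 1.79992031e+02 -3.91031428e-02  1.28644550e+01] [ 0.07769429 -0.30024183 -0.85519328] [-0.04 -0.13  0.12 -0.07 -0.02  0.06]
probe_centre [217. 142.] 0.97 [0.5663 0.1829 0.073 ]
probe_centre [320. 180.] 0.8 [0.5525 0.0863 0.073 ]
probe_centre [278. 259.] 0.7 [0.4671 0.1082 0.073 ]
probe_rest [322. 162.] 0.75 [0.5569 0.0846 0.    ]
probe_collar [283. 242.] 0.83 [0.4728 0.1076 0.045 ]
probe_collar [226. 139.] 0.82 [0.5657 0.1824 0.045 ]
probe_collar [322. 172.] 0.76 [0.5543 0.085  0.045 ]
```

View pics/w1.png

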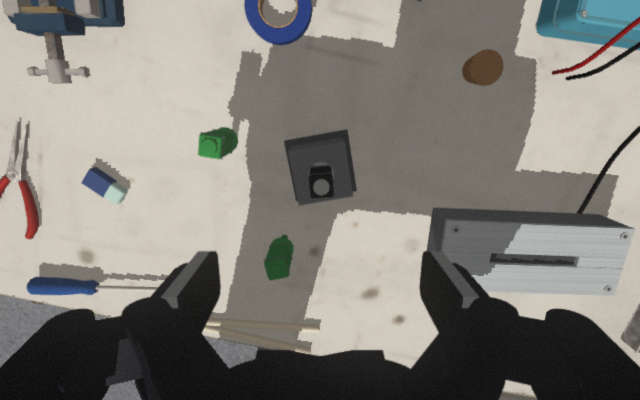

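The black handle sits in the grey rest at (321,182). The green copies are at (216,143) and (279,257). I'll zoom in to confirm and to get the handle yaw.

Run:
```python
from h import *
im=cv2.imread("pics/w1.png")
a=cv2.resize(im[120:220,270:370],None,fx=6,fy=6,interpolation=cv2.INTER_CUBIC)
a=cv2.convertScaleAbs(a,alpha=2.5)
cv2.imwrite("pics/c1.png",a)
```

```text
(no output)
```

View pics/c1.png

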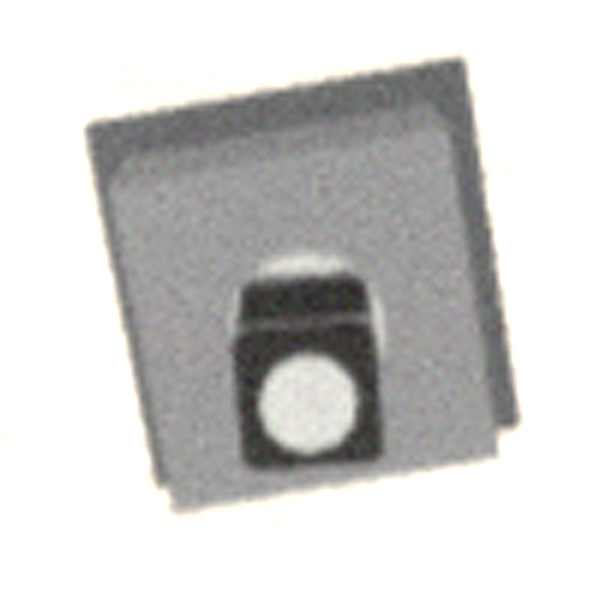

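The crop confirms the black handle with its button at pixel (321.3,187.3). It is turned about 3° counterclockwise relative to the tool.

Run:
```python
from h import *
o=bot.get_obs();c=bot.camera("wrist")
print(at_z(c,o,[321.3,187.3],.0995).round(4),o['ee_pos'],o['tcp_rot'])
for k,z in dict(slot_centre=.05,slot_end=.045,dry_block=0).items():
    for m in bot.mark_of("wrist",k)[:1]:print(k,np.round(m['location'],1),round(m['confidence'],2),at_z(c,o,m['location'],z).round(4))
# slot ends by dark-blob
print(at_z(c,o,[490,258],.05).round(4),at_z(c,o,[578,262],.05).round(4))
Rm=R.from_euler('xyz',o['tcp_rot'],degrees=True).as_matrix()
print("tool delta",Rm.T@(np.r_[at_z(c,o,[321.3,187.3],.0995)[:2],.056]-o['ee_pos']))
```

```text
[0.5531 0.0857 0.0995] [0.55316407 0.08752187 0.2316246 ] [ 1.79997630e+02 -3.03718871e-02  1.28853015e+01]
slot_centre [532.1 257.5] 0.58 [ 0.5161 -0.1506  0.05  ]
slot_end [492.3 259.2] 0.59 [ 0.5033 -0.1131  0.045 ]
dry_block [508.2 241.7] 0.97 [ 0.5132 -0.1532  0.    ]
[ 0.5059 -0.1069  0.05  ] [ 0.522  -0.2013  0.05  ]
tool delta [-0.00055361  0.00178309  0.1756244 ]
```

Emit:
arm_command(
  series=[
    [0, 0.002, 0.03, -0.05],
    [0, 0.002, 0.06, -0.05],
    [0, 0.002, 0.09, -0.05],
    [0, 0.002, 0.11, -0.05],
    [0, 0.002, 0.11, -0.05],
  ],
  hand=0.06,
  grip_force=60,
)

```text
time: 3.85
ee_pos: [0.5522, 0.0859, 0.1183]
tcp_rot: [-180.0, 0.3, 15.8]
wrist_force: [0.5, -0.1, -0.4]
opening: 0.0599
grasp_force: 0.0
```

Run:
```python
from h import *
o=bot.get_obs();c=bot.camera("wrist");cv2.imwrite("pics/w2.png",c['color'][:, :]);print(o['ee_pos'],o['tcp_rot'],o['opening'])
for k,z in dict(probe_centre=.073,probe_collar=.045).items():
    for m in bot.mark_of("wrist",k)[:2]:print(k,np.round(m['location']),round(m['confidence'],2),at_z(c,o,m['location'],z).round(4))
```

```text
[0.55216657 0.08592788 0.11826357] [-179.96439101    0.28210275   15.80109537] 0.05990960114665925
probe_centre [321. 221.] 0.9 [0.5534 0.085  0.073 ]
probe_centre [164. 154.] 0.83 [0.5674 0.1795 0.073 ]
probe_collar [322. 207.] 0.78 [0.5533 0.0844 0.045 ]
probe_collar [180. 146.] 0.76 [0.5673 0.1817 0.045 ]
```

View pics/w2.png

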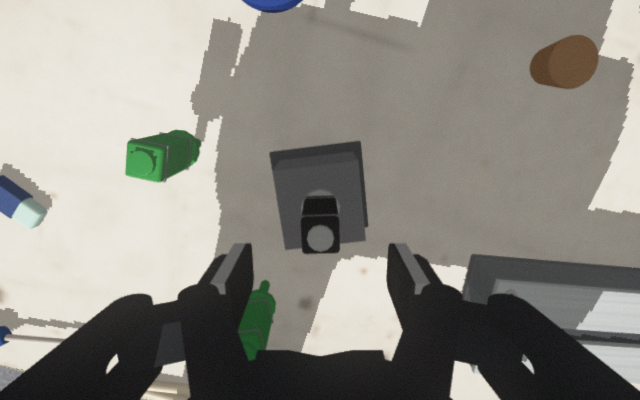

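The handle is square to the fingers, with its button at (320,238). I'll descend and grip.

Emit:
arm_command(
  series=[
    [0.001, 0.001, 0.015, 0],
    [0.001, 0.001, 0.03, 0],
    [0.001, 0.001, 0.045, 0],
    [0.001, 0.001, 0.06, 0],
    [0.001, 0.001, 0.06, 0],
  ],
)

```text
time: 4.5
ee_pos: [0.5534, 0.0852, 0.0581]
tcp_rot: [-180.0, 0.2, 15.8]
wrist_force: [-0.2, -0.2, -0.7]
opening: 0.0599
grasp_force: 0.0
```

Emit:
arm_command(
  series=[
    [0, 0, 0, 0],
    [0, 0, 0, 0],
    [0, 0, 0, 0],
    [0, 0, 0, 0],
    [0, 0, 0, 0],
  ],
  hand=0.0,
  grip_force=60,
)

```text
time: 5.0
ee_pos: [0.5556, 0.0856, 0.0622]
tcp_rot: [180.0, -0.1, 15.8]
wrist_force: [0.9, 0.2, 4.4]
opening: 0.0193
grasp_force: 59.2
```

Emit:
arm_command(
  series=[
    [0, 0, -0.01, 0],
    [0, 0, -0.03, 0],
    [0, 0, -0.055, 0],
    [0, 0, -0.08, 0],
    [0, 0, -0.09, 0],
  ],
)

```text
time: 5.5
ee_pos: [0.5556, 0.0856, 0.154]
tcp_rot: [180.0, -0.2, 15.8]
wrist_force: [0.3, 0.5, -1.5]
opening: 0.0192
grasp_force: 58.6
```

Emit:
arm_command(
  series=[
    [0, 0, 0, 0],
    [0, 0, 0, 0],
    [0, 0, 0, 0],
    [0, 0, 0, 0],
    [0, 0, 0, 0],
  ],
)

```text
time: 6.0
ee_pos: [0.5547, 0.0854, 0.1505]
tcp_rot: [-180.0, 0.1, 15.8]
wrist_force: [-0.2, 0.2, -2.1]
opening: 0.0196
grasp_force: 58.6
```

Run:
```python
from h import *
o=bot.get_obs();c=bot.camera("wrist");cv2.imwrite("pics/w3.png",c['color']);print(o['ee_pos'],o['tcp_rot'],o['wrist_force'],o['opening'])
for k in ("probe_collar","probe_tip","probe_centre","slot_centre","slot_end"):
    for m in bot.mark_of("wrist",k)[:2]:print(k,np.round(m['location'],1),round(m['confidence'],2))
Rm=R.from_euler('xyz',o['tcp_rot'],degrees=True).as_matrix()
t=o['ee_pos']
for z in(.012,.040,.072):print(proj(c,o,t+Rm@np.array([0,0,z-.0])))
th=np.arctan2(.0161,.0944);y=np.array([-np.sin(th),np.cos(th)]);tgt=np.array([.514,-.154])+.039*y
print(np.degrees(th),tgt,Rm.T@(np.r_[tgt,t[2]]-t))
```

```text
[0.55467677 0.08542749 0.15049382] [-1.79991042e+02  7.13250722e-02  1.58006171e+01] [-0.20897154  0.18234292 -2.09025833] 0.019583956884516737
probe_collar [196.9 145.4] 0.86
probe_collar [320.3 248.9] 0.57
probe_tip [317.  222.7] 0.5
probe_centre [183.1 152.3] 0.87
probe_centre [320.  274.8] 0.57
slot_centre [579.4 313.5] 0.91
slot_centre [318.1 274.6] 0.59
slot_end [529.1 310.1] 0.81
[[318.76943195 246.07521768]]
[[318.91314593 225.87023712]]
[[319.03513879 208.72847588]]
9.678717256245326 [ 0.50744319 -0.11555513] [-1.00174456e-01  1.80527258e-01  9.64788581e-05]
```

View pics/w3.png

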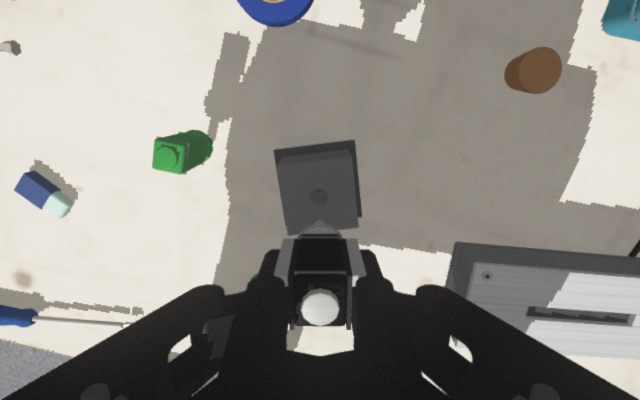

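The probe hangs straight in the fingers, with its button at (320,308) and the rest hole empty at (319,196). I'll carry it over the slot's +y end and align the tool with the slot.

Emit:
arm_command(
  series=[
    [-0.015, 0.027, 0, 0.02],
    [-0.04, 0.072, 0, 0.05],
    [-0.066, 0.118, 0, 0.08],
    [-0.088, 0.16, 0, 0.106],
    [-0.098, 0.177, 0, 0.106],
  ],
)

```text
time: 6.8
ee_pos: [0.5079, -0.1148, 0.1515]
tcp_rot: [179.9, -0.0, 9.5]
wrist_force: [0.7, 0.5, -1.6]
opening: 0.0193
grasp_force: 59.1
```

Emit:
arm_command(
  series=[
    [-0.001, 0.0, 0.0, 0],
    [-0.001, 0.0, 0.0, 0],
    [-0.001, 0.0, 0.0, 0],
    [-0.001, 0.0, 0.0, 0],
    [-0.001, 0.0, 0.0, 0],
  ],
)

```text
time: 7.3
ee_pos: [0.5082, -0.1109, 0.1512]
tcp_rot: [-180.0, 0.0, 9.8]
wrist_force: [-0.4, -0.6, -2.0]
opening: 0.0192
grasp_force: 59.1
```

Run:
```python
from h import *
o=bot.get_obs();c=bot.camera("wrist");cv2.imwrite("pics/w4.png",c['color']);print(o['time'],o['ee_pos'],o['tcp_rot'],o['wrist_force'],o['opening'])
for k in ("probe_collar","probe_tip","slot_centre","slot_end","dry_block"):
    for m in bot.mark_of("wrist",k)[:2]:print(k,np.round(m['location'],1),round(m['confidence'],2))
```

```text
7.3 [ 0.50815492 -0.1108627   0.1512439 ] [-1.79997277e+02  2.59511878e-03  9.80905244e+00] [-0.42009642 -0.5841619  -1.97920589] 0.01915544936449242
probe_collar [ 47.4 198.4] 0.74
probe_collar [320. 248.] 0.69
probe_tip [ 71.3 193.1] 0.53
slot_centre [378.8 199.2] 0.81
slot_end [323.4 199.9] 0.75
dry_block [369.7 184.5] 0.66
```

View pics/w4.png

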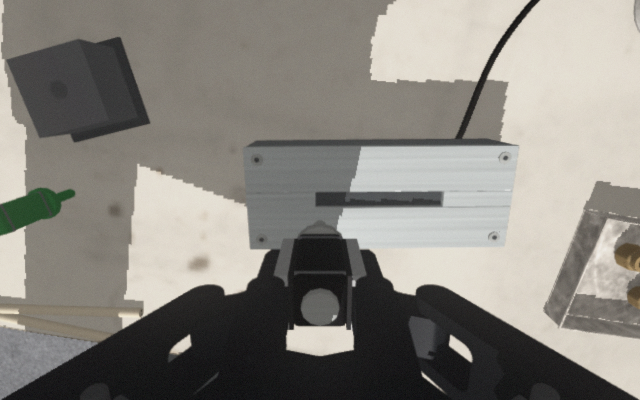

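Clear view: the slot spans (315,199) to (443,199), level in the image, and the button is at (320,307). I'll compute the slot and probe axis in tool coordinates.

Run:
```python
from h import *
im=cv2.imread("pics/w4.png");g=cv2.cvtColor(im,cv2.COLOR_BGR2GRAY).astype(float)
print("rows c400",g[184:214,390:420].mean(1).round().astype(int));print("rows c330",g[184:214,322:338].mean(1).round().astype(int))
print("cols L",g[195:203,308:324].mean(0).round().astype(int),"R",g[195:203,434:450].mean(0).round().astype(int))
b=(g[280:335,295:345]>90).astype(np.uint8);n,l,s,ce=cv2.connectedComponentsWithStats(b)
print([(s[i],ce[i]+[295,280]) for i in range(1,n) if s[i,4]>100])
o=bot.get_obs();c=bot.camera("wrist");Rm=R.from_euler('xyz',o['tcp_rot'],degrees=True).as_matrix()
f=lambda p,z:Rm.T@(at_z(c,o,p,z)-o['ee_pos'])
T=o['ee_pos'][2]
for p in([315.5,199],[442.5,199],[380,191.5],[380,206.5]):print(p,f(p,.05).round(4))
print("button",f([320,307.5],T+.0385).round(4),"collar",f([320.1,248.5],T-.016).round(4))
```

```text
rows c400 [199 197 196 197 200 201 197 162  96  85  85  85  86  85  82  76  67  59
  57  58  62  84 111 158 194 200 199 201 203 205]
rows c330 [115 114 114 113 115 116 115 101  69  52  51  52  51  52  52  50  50  50
  50  50  51  64  87 105 114 115 114 114 115 116]
cols L [115 116 116 115 115 115 113  86  59  51  51  51  52  51  51  50] R [ 78  78  77  78  77  78  89 112 130 165 200 204 203 204 204 202]
[(array([   0,   12,   50,   43, 1420], dtype=int32), array([319.72183099, 315.11126761]))]
[315.5, 199] [-0.0017 -0.0026  0.1013]
[442.5, 199] [-0.0018  0.0922  0.1013]
[380, 191.5] [0.004  0.0451 0.1013]
[380, 206.5] [-0.0076  0.0457  0.1013]
button [-0.0006  0.0006 -0.0385] collar [-0.0031  0.0007  0.016 ]
```

Run:
```python
from h import *
im=cv2.imread("pics/w4.png");g=cv2.cvtColor(im,cv2.COLOR_BGR2GRAY).astype(float)
print(215,g[215:335,316:324].mean(1).round().astype(int))
print("button row",295,g[304:310,290:350].mean(0).round().astype(int))
o=bot.get_obs();c=bot.camera("wrist");Rm=R.from_euler('xyz',o['tcp_rot'],degrees=True).as_matrix()
P={"collar_und_front":[.013,0,.016],"collar_top_front":[.013,0,.010],"handle_bot_front":[.01,0,.010],"handle_top_front":[.01,0,-.0355],"handle_top_back":[-.01,0,-.0355],"butt":[0,0,-.0385],"h_top_backR":[-.01,.01,-.0355]}
for k,v in P.items():
    v=np.array(v);print(k,*(proj(c,o,o['ee_pos']+Rm@(v+[dx,0,0]))[0].round(1) for dx in(-.003,0)))
```

```text
215 [117 117 115 114 113 106  96  92  90  87  88  92  97 101 100  99  97  96
  80  46  37  51  54  38  26  26  26  25  24  24  23  26  23  25  24  24
  25  24  24  25  25  24  24  25  23  23  25  23  24  24  22  23  24  24
  24  34  52  60  50  30  24  22  23  23  22  24  23  23  23  24  22  24
  26  52  77  87  89  91  95  99 100  99 100 100 100 101 101 100 100 100
 100 100  99 102 102 102 102 100 100 100 102 102 101 102 101 101 100  99
  97  94  85 162 210 218 219 219 218 218 218 218]
button row 295 [ 30  31  29  27  25  24  25  24  24  25  43  82  95 100 100 100 100 101
 100 101 100  99 101 101 100 100 100 101 102 100 100 100 101 100 100 101
 101 100 100 100 101 100 100 100 101  99 100 100  90  56  37  34  34  33
  28  24  31  54  60  60]
collar_und_front [318.6 224.1] [318.6 218.4]
collar_top_front [318.6 228.5] [318.5 222.6]
handle_bot_front [318.6 234.4] [318.6 228.5]
handle_top_front [318.1 283.5] [318.1 275.8]
handle_top_back [318.3 332.1] [318.2 325.1]
butt [318.2 313.4] [318.1 305.9]
h_top_backR [345.6 332. ] [345.7 325. ]
```

Emit:
arm_command(
  series=[
    [-0.0005, 0.0055, 0.01, 0],
    [-0.0005, 0.0055, 0.025, 0],
    [-0.0005, 0.0055, 0.038, 0],
    [-0.0005, 0.0055, 0.046, 0],
    [-0.0005, 0.0055, 0.048, 0],
  ],
)

```text
time: 8.2
ee_pos: [0.5075, -0.117, 0.1015]
tcp_rot: [-179.9, 0.1, 9.7]
wrist_force: [0.4, 0.4, -2.8]
opening: 0.0193
grasp_force: 59.1
```

Emit:
arm_command(
  series=[
    [0, 0, 0, 0],
    [0, 0, 0, 0],
    [0, 0, 0, 0],
    [0, 0, 0, 0],
    [0, 0, 0, 0],
  ],
)

```text
time: 8.7
ee_pos: [0.5085, -0.1172, 0.1036]
tcp_rot: [180.0, -0.0, 9.7]
wrist_force: [-0.1, 0.5, -1.9]
opening: 0.0192
grasp_force: 59.1
```

Run:
```python
from h import *
o=bot.get_obs();print(o['ee_pos'],o['wrist_force'])
a=bot.camera("wrist")['color'][170:290,260:460];c=bot.camera("scene");b=c['color'][150:250,350:470]
cv2.imwrite("pics/c5.png",np.vstack([cv2.resize(a,(580,348),interpolation=cv2.INTER_CUBIC)[:290],cv2.resize(b,(580,483),interpolation=cv2.INTER_CUBIC)[:305]]))
```

```text
[ 0.50850094 -0.11722138  0.10358091] [-0.07785215  0.49216525 -1.89681353]
```

View pics/c5.png

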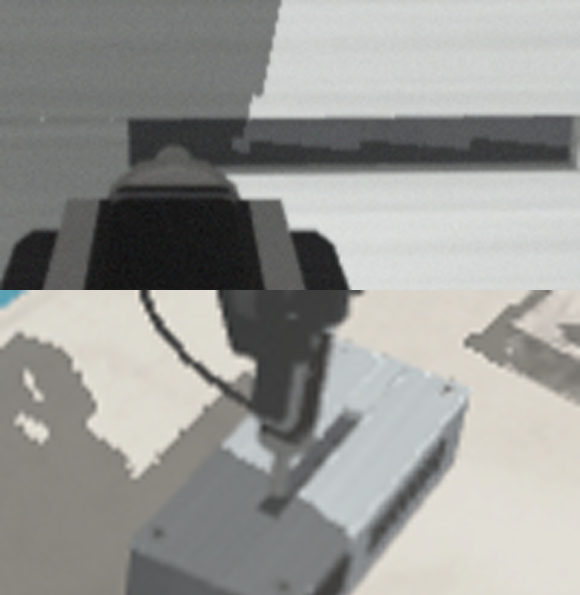

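Run:
```python
from h import *
o=bot.get_obs();c=bot.camera("wrist");g=cv2.cvtColor(c['color'],cv2.COLOR_BGR2GRAY).astype(float)
print(205,g[205:250,370:400].mean(1).round().astype(int));print(210,g[210:242,318:323].mean(1).round().astype(int));print("L",g[213:219,298:312].mean(0).round().astype(int))
print("stem cols",g[225:227,305:335].mean(0).round().astype(int),g[222:224,305:335].mean(0).round().astype(int))
Rm=R.from_euler('xyz',o['tcp_rot'],degrees=True).as_matrix();T=o['ee_pos'][2]
f=lambda p,z:Rm.T@(at_z(c,o,p,z)-o['ee_pos'])
for r in(211.5,228):print(r,f([380,r],.05).round(4))
print("L end",f([304.5,219],.05).round(4))
a=np.linspace(-np.pi/2,np.pi/2,91)
for dx in(-.004,-.003,-.002,-.001):  # ball outline top row
    n=np.stack(np.meshgrid(a,np.linspace(0,np.pi,60)),-1).reshape(-1,2)
    S=np.c_[np.cos(n[:,0])*np.cos(n[:,1]),np.cos(n[:,0])*np.sin(n[:,1]),np.sin(n[:,0])]*.004
    p=proj(c,o,o['ee_pos']+(S+[dx,.0006,.0447])@Rm.T);q=proj(c,o,o['ee_pos']+Rm@np.array([dx+.013,0,.0167]))
    print(dx,p[:,1].min().round(1),q[0].round(1))
```

```text
205 [204 206 207 207 193 148  94  87  87  89  88  89  88  83  76  69  63  58
  57  56  60  80 102 114 153 192 205 206 206 208 211 212 213 214 213 211
 210 211 215 218 219 219 219 218 218]
210 [ 96  63  52  50  53  51  51  53  50  57  75  91  91  90  88  90  93 102
 103 103 103  99  98  80  49  37  53  56  38  27  24  25]
L [118 117 119 120 120 115  82  58  52  51  51  50  51  51]
stem cols [58 54 65 71 75 78 82 80 86 88 90 90 92 92 94 92 91 90 93 90 87 86 82 80
 78 80 74 60 56 57] [58 48 50 50 48 51 48 50 57 73 88 91 92 92 93 90 89 89 90 84 67 53 50 50
 49 49 52 50 52 54]
211.5 [0.0042 0.037  0.0535]
228 [-0.0065  0.0375  0.0535]
L end [-0.0006 -0.0087  0.0535]
-0.004 222.7 [318.6 225.5]
-0.003 221.1 [318.6 223.6]
-0.002 219.5 [318.6 221.7]
-0.001 217.8 [318.6 219.8]
```

The tip sits about 1 mm towards −x of the slot centre and 38 mm from its middle, so I'll correct x and lower it to the floor.

Emit:
arm_command(
  series=[
    [0.001, 0, 0.002, 0],
    [0.001, 0, 0.004, 0],
    [0.001, 0, 0.006, 0],
    [0.001, 0, 0.0075, 0],
    [0.001, 0, 0.008, 0],
  ],
)

```text
time: 9.35
ee_pos: [0.5092, -0.117, 0.095]
tcp_rot: [-180.0, 0.0, 9.7]
wrist_force: [-1.1, 0.2, -2.1]
opening: 0.019
grasp_force: 59.1
```

Emit:
arm_command(
  series=[
    [0, 0, 0.001, 0],
    [0, 0, 0.002, 0],
    [0, 0, 0.003, 0],
    [0, 0, 0.004, 0],
    [0, 0, 0.004, 0],
  ],
)

```text
time: 9.85
ee_pos: [0.5094, -0.117, 0.0913]
tcp_rot: [180.0, -0.0, 9.7]
wrist_force: [0.3, 0.2, 0.7]
opening: 0.0192
grasp_force: 59.2
```

Run:
```python
from h import *
F=[];Z=[]
for i in range(8):
    c=bot.camera("wrist");o=bot.get_obs();F.append(o['wrist_force']);Z.append(o['ee_pos'])
print(np.mean(F,0),np.std(F,0),np.mean(Z,0),np.std(Z,0))
g=cv2.cvtColor(c['color'],cv2.COLOR_BGR2GRAY).astype(float)
print(205,g[205:250,318:323].mean(1).round().astype(int));print(205,g[205:240,370:400].mean(1).round().astype(int))
s=bot.camera("scene")['color'][165:240,370:460]
cv2.imwrite("pics/c6.png",np.hstack([cv2.resize(s,None,fx=4.4,fy=5,interpolation=cv2.INTER_CUBIC),cv2.resize(c['color'][190:265,270:360],None,fx=4.4,fy=5,interpolation=cv2.INTER_CUBIC)]))
```

```text
[-0.25807813  0.29051336  0.3464968 ] [0.49320404 0.65080546 0.47064806] [ 0.50939917 -0.11703642  0.0913817 ] [1.80906350e-05 1.28746175e-05 3.86528139e-05]
205 [122 123 123 121 120 118 118 119 119 121 120 122 121 103  71  55  69  86
  92  90  94  96 104 107 105 102 102  98  87  53  35  50  56  41  26  23
  25  26  24  23  23  25  25  24  23]
205 [212 212 214 214 212 208 208 208 209 210 213 212 203 162  99  89  90  91
  91  91  91  87  80  76  68  62  58  58  57  64  87 106 116 150 191]
```

View pics/c6.png

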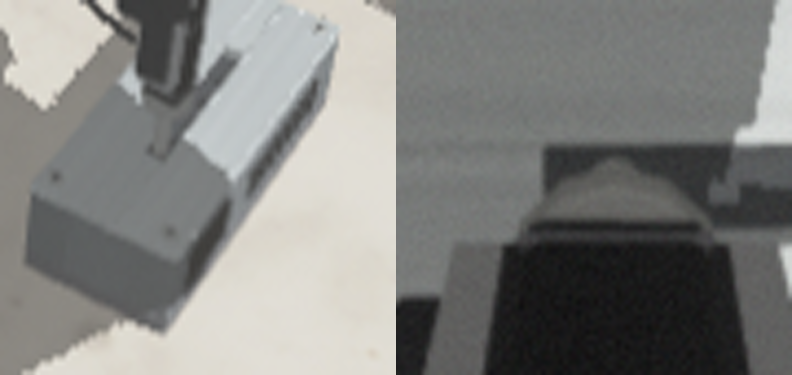

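The tip rests on the slot floor at about 2.3 N, visible inside the slot in both views. Next I press 2 mm more and slide.

Emit:
arm_command(
  series=[
    [0, 0, 0.001, 0],
    [0, 0, 0.002, 0],
    [0, 0.002, 0.002, 0],
    [0, 0.004, 0.002, 0],
    [0, 0.006, 0.002, 0],
  ],
)

```text
time: 10.8
ee_pos: [0.5104, -0.123, 0.0893]
tcp_rot: [-180.0, -0.0, 9.7]
wrist_force: [-0.6, 0.7, 1.2]
opening: 0.0196
grasp_force: 59.4
```

Emit:
arm_command(
  series=[
    [0, 0.001, 0, 0],
    [0, 0.002, 0, 0],
    [0, 0.003, 0, 0],
    [0, 0.004, 0, 0],
    [0, 0.004, 0, 0],
  ],
)

```text
time: 11.3
ee_pos: [0.5111, -0.1272, 0.0893]
tcp_rot: [180.0, -0.0, 9.7]
wrist_force: [-0.2, -0.6, 0.7]
opening: 0.0194
grasp_force: 59.4
```

Emit:
arm_command(
  series=[
    [0, 0.001, 0, 0],
    [0, 0.002, 0, 0],
    [0, 0.003, 0, 0],
    [0, 0.004, 0, 0],
    [0, 0.004, 0, 0],
  ],
)

```text
time: 11.8
ee_pos: [0.5118, -0.1312, 0.0893]
tcp_rot: [180.0, 0.0, 9.7]
wrist_force: [-0.5, -0.2, 1.6]
opening: 0.0192
grasp_force: 59.5
```

Emit:
arm_command(
  series=[
    [0, 0.001, 0, 0],
    [0, 0.002, 0, 0],
    [0, 0.003, 0, 0],
    [0, 0.004, 0, 0],
    [0, 0.004, 0, 0],
  ],
)

```text
time: 12.3
ee_pos: [0.5124, -0.135, 0.0893]
tcp_rot: [180.0, 0.0, 9.7]
wrist_force: [-0.0, 0.1, 0.8]
opening: 0.0194
grasp_force: 59.4
```

Emit:
arm_command(
  series=[
    [0, 0.001, 0, 0],
    [0, 0.002, 0, 0],
    [0, 0.003, 0, 0],
    [0, 0.004, 0, 0],
    [0, 0.004, 0, 0],
  ],
)

```text
time: 12.8
ee_pos: [0.5131, -0.139, 0.0893]
tcp_rot: [180.0, 0.0, 9.7]
wrist_force: [0.5, 0.4, 0.6]
opening: 0.0191
grasp_force: 59.4
```

Emit:
arm_command(
  series=[
    [0, 0.001, 0, 0],
    [0, 0.002, 0, 0],
    [0, 0.003, 0, 0],
    [0, 0.004, 0, 0],
    [0, 0.004, 0, 0],
  ],
)

```text
time: 13.3
ee_pos: [0.5138, -0.1429, 0.0893]
tcp_rot: [180.0, -0.0, 9.7]
wrist_force: [-0.4, 0.8, 1.0]
opening: 0.0196
grasp_force: 59.4
```

Emit:
arm_command(
  series=[
    [0, 0.001, 0, 0],
    [0, 0.002, 0, 0],
    [0, 0.003, 0, 0],
    [0, 0.004, 0, 0],
    [0, 0.004, 0, 0],
  ],
)

```text
time: 13.8
ee_pos: [0.5145, -0.1469, 0.0893]
tcp_rot: [180.0, -0.0, 9.7]
wrist_force: [-0.3, 0.2, 1.7]
opening: 0.019
grasp_force: 59.4
```

Emit:
arm_command(
  series=[
    [0, 0.001, 0, 0],
    [0, 0.002, 0, 0],
    [0, 0.003, 0, 0],
    [0, 0.004, 0, 0],
    [0, 0.004, 0, 0],
  ],
)

```text
time: 14.3
ee_pos: [0.5152, -0.1508, 0.0893]
tcp_rot: [180.0, -0.0, 9.7]
wrist_force: [-0.3, 0.7, 0.7]
opening: 0.0191
grasp_force: 59.4
```

Emit:
arm_command(
  series=[
    [0, 0.001, 0, 0],
    [0, 0.002, 0, 0],
    [0, 0.003, 0, 0],
    [0, 0.004, 0, 0],
    [0, 0.004, 0, 0],
  ],
)

```text
time: 14.8
ee_pos: [0.5158, -0.1548, 0.0893]
tcp_rot: [180.0, 0.0, 9.7]
wrist_force: [-0.4, 0.1, 1.8]
opening: 0.0191
grasp_force: 59.4
```

Emit:
arm_command(
  series=[
    [0, 0.001, 0, 0],
    [0, 0.002, 0, 0],
    [0, 0.003, 0, 0],
    [0, 0.004, 0, 0],
    [0, 0.004, 0, 0],
  ],
)

```text
time: 15.3
ee_pos: [0.5166, -0.1588, 0.0894]
tcp_rot: [180.0, -0.0, 9.7]
wrist_force: [0.3, -2.4, 1.9]
opening: 0.0192
grasp_force: 59.4
```

Emit:
arm_command(
  series=[
    [0, 0.0005, 0, 0],
    [0, 0.001, 0, 0],
    [0, 0.0015, 0, 0],
    [0, 0.002, 0, 0],
    [0, 0.002, 0, 0],
  ],
)

```text
time: 15.8
ee_pos: [0.5168, -0.1606, 0.0893]
tcp_rot: [180.0, -0.0, 9.7]
wrist_force: [0.6, -1.5, 1.1]
opening: 0.0191
grasp_force: 59.4
```

Emit:
arm_command(
  series=[
    [0, 0.0005, 0, 0],
    [0, 0.001, 0, 0],
    [0, 0.0015, 0, 0],
    [0, 0.002, 0, 0],
    [0, 0.002, 0, 0],
  ],
)

```text
time: 16.3
ee_pos: [0.517, -0.1624, 0.0891]
tcp_rot: [-180.0, 0.0, 9.7]
wrist_force: [1.4, -0.3, -0.9]
opening: 0.0191
grasp_force: 59.1
```

Run:
```python
from h import *
F=[]
for i in range(8):
    bot.camera("wrist");o=bot.get_obs();F.append(o['wrist_force'])
print(np.mean(F,0),o['ee_pos'],o['time'])
```

```text
[ 0.62073099 -1.0720557  -1.76527097] [ 0.51703372 -0.16233541  0.08916717] 16.7
```

The tip has dropped in: vertical load has gone to the shutter's level. A small side force shows it leaning on the near wall, so I'll centre it 1.2 mm on, then push down.

Emit:
arm_command(
  series=[
    [0.0003, 0.0006, 0, 0],
    [0.0003, 0.0012, 0, 0],
    [0.0003, 0.0012, 0.002, 0],
    [0.0003, 0.0012, 0.004, 0],
    [0.0003, 0.0012, 0.006, 0],
  ],
)

```text
time: 17.2
ee_pos: [0.5176, -0.1635, 0.083]
tcp_rot: [-180.0, 0.0, 9.7]
wrist_force: [0.2, -1.0, -1.1]
opening: 0.0193
grasp_force: 59.1
```

Run:
```python
from h import *
F=[]
for i in range(8):
    bot.camera("wrist");o=bot.get_obs();F.append(o['wrist_force'])
print(np.mean(F,0),o['ee_pos'],o['time'])
```

```text
[-0.15953974 -0.00503389 -1.39675378] [ 0.51761675 -0.1635107   0.08336673] 17.6
```

Side forces are now zero and the shutter is yielding as expected. Pushing on down.

Emit:
arm_command(
  series=[
    [0, 0, 0.003, 0],
    [0, 0, 0.006, 0],
    [0, 0, 0.009, 0],
    [0, 0, 0.012, 0],
    [0, 0, 0.013, 0],
  ],
)

```text
time: 18.1
ee_pos: [0.5174, -0.1634, 0.0698]
tcp_rot: [-180.0, 0.0, 9.7]
wrist_force: [0.6, 0.0, -1.8]
opening: 0.0193
grasp_force: 59.1
```

Emit:
arm_command(
  series=[
    [0, 0, 0.0005, 0],
    [0, 0, 0.001, 0],
    [0, 0, 0.0015, 0],
    [0, 0, 0.002, 0],
    [0, 0, 0.002, 0],
  ],
)

```text
time: 18.6
ee_pos: [0.5176, -0.1635, 0.0683]
tcp_rot: [-180.0, 0.0, 9.7]
wrist_force: [-1.1, -0.2, -1.3]
opening: 0.0192
grasp_force: 59.1
```

Emit:
arm_command(
  series=[
    [0, 0, 0.0002, 0],
    [0, 0, 0.0004, 0],
    [0, 0, 0.0006, 0],
    [0, 0, 0.0008, 0],
    [0, 0, 0.001, 0],
  ],
)

```text
time: 19.1
ee_pos: [0.5176, -0.1635, 0.0673]
tcp_rot: [180.0, -0.0, 9.7]
wrist_force: [0.4, -0.3, -0.7]
opening: 0.0192
grasp_force: 59.1
```

Emit:
arm_command(
  series=[
    [0, 0, 0.0002, 0],
    [0, 0, 0.0004, 0],
    [0, 0, 0.0006, 0],
    [0, 0, 0.0008, 0],
    [0, 0, 0.0008, 0],
  ],
)

```text
time: 19.6
ee_pos: [0.5177, -0.1635, 0.0672]
tcp_rot: [180.0, -0.0, 9.7]
wrist_force: [-3.1, 0.7, 6.1]
opening: 0.0191
grasp_force: 60.2
```

Contact at 8 N with the collar seated. I'll relax, release and retreat.

Emit:
arm_command(
  series=[
    [0, 0, -0.0005, 0],
    [0, 0, -0.0005, 0],
    [0, 0, -0.0005, 0],
    [0, 0, -0.0005, 0],
    [0, 0, -0.0005, 0],
  ],
)

```text
time: 20.1
ee_pos: [0.5177, -0.1635, 0.0672]
tcp_rot: [180.0, -0.0, 9.7]
wrist_force: [-2.5, 0.6, 5.1]
opening: 0.0192
grasp_force: 59.7
```

Emit:
arm_command(
  series=[
    [0, 0, 0, 0],
    [0, 0, 0, 0],
    [0, 0, 0, 0],
    [0, 0, 0, 0],
    [0, 0, 0, 0],
  ],
  hand=0.06,
)

```text
time: 20.6
ee_pos: [0.5176, -0.1635, 0.0669]
tcp_rot: [-180.0, -0.0, 9.7]
wrist_force: [-0.3, -0.5, -0.4]
opening: 0.0601
grasp_force: 0.0
```

Emit:
arm_command(
  series=[
    [0, 0, -0.01, 0],
    [0, 0, -0.03, 0],
    [0, 0, -0.06, 0],
    [0, 0, -0.09, 0],
    [0, 0, -0.11, 0],
  ],
)

```text
time: 21.1
ee_pos: [0.518, -0.1636, 0.1801]
tcp_rot: [179.9, -0.1, 9.7]
wrist_force: [-0.4, -0.7, 0.3]
opening: 0.06
grasp_force: 0.0
```

Emit:
arm_command(
  series=[
    [0, 0, 0, 0],
    [0, 0, 0, 0],
    [0, 0, 0, 0],
    [0, 0, 0, 0],
    [0, 0, 0, 0],
  ],
)

```text
time: 21.6
ee_pos: [0.5173, -0.1634, 0.1762]
tcp_rot: [-180.0, 0.1, 9.7]
wrist_force: [0.0, -0.4, 0.2]
opening: 0.0602
grasp_force: 0.0
```

Run:
```python
from h import *
o=bot.get_obs();w=bot.camera("wrist")['color'];s=bot.camera("scene")['color'];print(o['time'],o['ee_pos'],o['wrist_force'])
cv2.imwrite("pics/f.png",np.hstack([cv2.resize(w[120:320,200:440],(400,333)),cv2.resize(s[140:240,350:470],(400,333))]))
```

```text
21.6 [ 0.51728609 -0.16339789  0.17621774] [ 0.04788473 -0.38185518  0.16432647]
```

View pics/f.png

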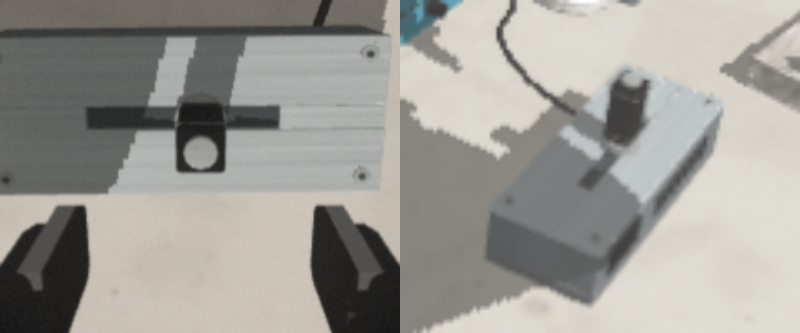

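The probe stands upright with its collar on the cover plate and its handle at crop (200,140). The gripper is clear.

```bash
python3 -c "
from workcell import bot
print(bot.job_done())"
```

```text
the job is handed in; nothing more can be done
None
```

The probe now stands upright and released in the hidden well, its collar on the cover plate and the gripper clear. I handed the job in at about 22 s; no verdict came back.

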